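# Open the controlled-drugs drawer by its push-button lock

## Task

Open the locked medicine drawer with your closed fingers, grasping nothing: press the clear key at the left end of the lock fully down so that every button left in comes out, then press the second button from the left fully in, then the fourth, leaving the other three out. Then push the slide latch behind the buttons to the left with the side of the fingers until the drawer springs open, and let go of the latch; leave the register on top and the things beside the locker where they are.

Things in the scene. Friction and masses are not known exactly. Their poses are not given: they have to be found in the camera images.
- locker: grey steel medicine locker fixed on a wooden riser whose top is 75 mm above the table; 320 mm deep (x), 270 wide (y), 115 high, drawer in its front. Origin: centre of its underside; x front to back, y to its left as the robot sees it, z up; yaw within 0.3 rad. Dark lock plate on the front part of its top, face at z = 118. (x, y) below: this frame, mm. The lock lets the latch pass only while buttons 2, 4 are in and 1, 3, 5 out
- clear_key_top (a point): centre of the top face of the clear key, a rectangular ribbed steel key 26 x 30 mm at the left end of the row, at (-118, 100), its top 12 mm above the plate when up; 52 mm left of button 1. Pushed straight down it raises every button that is in, and springs up again when let go
- clear_key (a joint): travel of the clear key: 0 = up, 0.007 m = fully down; takes about 1.5 N plus 0.8 N for each button that is in (at most about 5 N); springs back
- button_1_top (a point): centre of the top face of button 1 from the left: round steel button 19 mm across, at (-118, 48); its top is 12 mm above the plate when out, 5 mm when in; buttons are 34 mm apart
- button_1 (a joint): travel of button 1: 0 = out, 0.007 m = fully in; moves straight down at about 0.6 N, stops hard at 0.007, and stays where it is left until the clear key raises it; may stand partly or fully in at the start
- button_2_top (a point): centre of the top face of button 2 from the left: round steel button 19 mm across, at (-118, 14); its top is 12 mm above the plate when out, 5 mm when in; buttons are 34 mm apart
- button_2 (a joint): travel of button 2: 0 = out, 0.007 m = fully in; moves straight down at about 0.6 N, stops hard at 0.007, and stays where it is left until the clear key raises it
- button_3_top (a point): centre of the top face of button 3 from the left: round steel button 19 mm across, at (-118, -20); its top is 12 mm above the plate when out, 5 mm when in; buttons are 34 mm apart
- button_3 (a joint): travel of button 3: 0 = out, 0.007 m = fully in; moves straight down at about 0.6 N, stops hard at 0.007, and stays where it is left until the clear key raises it; may stand partly or fully in at the start
- button_4_top (a point): centre of the top face of button 4 from the left: round steel button 19 mm across, at (-118, -54); its top is 12 mm above the plate when out, 5 mm when in; buttons are 34 mm apart
- button_4 (a joint): travel of button 4: 0 = out, 0.007 m = fully in; moves straight down at about 0.6 N, stops hard at 0.007, and stays where it is left until the clear key raises it
- button_5_top (a point): centre of the top face of button 5 from the left: round steel button 19 mm across, at (-118, -88); its top is 12 mm above the plate when out, 5 mm when in; buttons are 34 mm apart
- button_5 (a joint): travel of button 5: 0 = out, 0.007 m = fully in; moves straight down at about 0.6 N, stops hard at 0.007, and stays where it is left until the clear key raises it; may stand partly or fully in at the start
- slide_latch_fin (a point): centre of the slide latch's upright thumb fin: steel fin 34 mm along the locker's x, 10 mm thick along its y, rising from 3 to 18 mm above the plate; this point is 10.5 mm above the plate; at (-60, -55) at rest, in a slot behind the buttons
- slide_latch (a joint): travel of the slide latch to the left (the locker's +y): 0 = at rest, 0.012 m = stop; it frees the drawer from about 0.007 m on; a spring of 1 N at rest, 3 N at the stop, brings it back when let go; with a wrong setting of the buttons it is blocked after 2 mm
- drawer (a joint): how far the drawer has come out of the locker's front (towards the locker's -x): 0 = shut, 0.070 m = stop; a spring of about 4.8 N (2 N at the stop) pushes it out in about half a second as soon as the latch frees it
- drawer_front (a point): centre of the outer face of the drawer's front panel, 256 x 94 mm, 60 mm above the riser; a bow pull stands 18 mm out of it
- register: the controlled-drugs register: brown spiral-bound notebook 152 x 210 x 13 mm lying on the rear half of the locker's top, loose; origin at the centre of its underside
- jar: lidded glass jar, 79 mm across, 154 mm high, standing loose to the right of the locker; origin at the centre of its underside
- date_stamp: wooden stamp with a turned handle, 34 x 48 mm, 81 mm high, standing loose to the right of the locker; origin at the centre of its underside
- drops: dropper bottle, 34 mm across, 102 mm high, standing loose to the left of the locker; origin at the centre of its underside
- pen: slim pen, 145 mm long and 12 mm thick, lying loose to the left of the locker; origin at the centre of its underside
Not all that is in view belongs to the job. There is more than one size of the drops; the job needs the larger.

How it is judged:
By the outcome, as a careful person would: the job done as asked, in the order asked, and still so for the second after the job is handed in, with the robot touching nothing.
It also fails if it takes over 45 s, if anything falls off the work surface, if the arm or the gripper's body presses on something with over 40 N, if the wrist force passes 120 N, or if a joint passes its speed limit or range.

## Robot

A 6-joint arm with a two-finger parallel gripper is mounted at the origin on a cart in front of the work surface, level with it; the furniture and walls round the work are solid. World frame = base frame: x ahead of the robot, y to its left, z up, the work surface at z = 0. Lengths are in mm, angles in degrees, forces in N, time in s.
With the tool pointing down it reaches from about 275 to 750 mm from the base axis. Payload 10.2 kg.
Tool frame: the origin (TCP) lies at the very end of the fingers, on their centre line; the grasp point (between the pads) lies 19 mm behind it; z points along the fingers, y is the direction in which the jaws open and shut (so a half turn about z gives the same grasp; the last joint's range is limited). The gripper opens to 88 mm and grips with 3 to 60 N. Pads are 18 mm wide; open, the fingers measure 123 mm over their backs; the gripper's body (75 mm by 187 mm) begins 45 mm behind the grasp point.
Start: joints at [60.252, 17.928, 85.812, -0, 76.261, -12.8], TCP at [153.053, 502.201, 238.72] pointing down, gripper open.
Joint ranges: [-168.41, 168.41], [-55.51, 124.54], [10.69, 146.95], [-70.63, 250.63], [1, 178], [-165.06, 165.06]. Speed limits (degrees/s): [136.94, 136.94, 172.46, 180, 180, 180].

## Interface

Orientations are given as a 3x3 rotation matrix whose columns are the frame's x, y, z axes.
In Python, from station import * gives the robot as it stands. Calls block until the motion is done:
- move_ptp(position, orientation): joint-space move of the TCP to a pose.
- line_to(position, rot=None, max_speed=150, threshold=None): straight line of the TCP; rot=None keeps the orientation; max_speed is the mean speed in mm/s. With threshold (N) it stops when the force on the tool has changed by that much, and returns True; else False.
- set_joints(angles): joint-space move.
- set_gripper(opening, grasp_force=None): opening from 0.0 (shut) to 1.0 (fully open); grasp_force is the grip in N (None keeps the last); returns when the fingers have stopped.
- dwell(seconds).
- inverse_kinematics(position, orientation): joint angles nearest the present ones, or None.
- read_state(): the state.
- capture(name): name is "scene" or "top"; returns the picture (400x640x3 uint8, red, green, blue); there is no depth.
- camera_params(name): a dict with "vfov" (degrees; the focal length in pixels is half the picture's height over the tangent of half this angle, whatever the lens; pixels are square), "cx", "cy" (the principal point, pixels), "k1" (the pictures are not rectified: a ray, as slopes to the right and down, at radius r is drawn at 1 + k1 r^2 times it, then the intrinsics apply), "world_from_camera" (4x4, takes a point from camera to world coordinates). Camera axes: x right, y down, z forward; pixel columns grow to the right and rows downward; lengths in mm; the calibration is good to about 2 mm. A picture is of the moment at which its call begins. camera_params takes no time and is no camera call.
A pose or a line that the arm cannot do raises PlanningError and nothing moves.
- finish_job(): hands the job in, once; it reports no verdict.
The state is a dict: "t": time; "joint_pos": joint angles; "joint_vel": joint speeds; "effort": joint torques, N m; "position": TCP position; "tool_rot": TCP orientation; "ft_force": force on the tool from outside, world axes, zero at the start; "moment": the same for the moment, N m; "opening": opening from 0.0 (shut) to 1.0 (fully open).
Only numpy, scipy, OpenCV 4.12 (cv2) and the standard library are available. Lean on these libraries where they do the work, as an engineer would, in place of code of your own. Each camera call takes 0.05 s, during which the arm holds its last target. There are 200 camera calls.

## Working session

There is one attempt and no reset: what is moved stays moved. The work goes in short steps, each a Python script; the robot and the scene stay as the last script left them, time stands still between calls to the robot, and variables do not carry over. Pictures are saved under pics/ and viewed, about 8 in all and at most 12, crops included, and the job is handed in when it is done.

```bash
mkdir -p pics; cat > h.py <<'E'
from station import *
import numpy as np, cv2
def save(img,name): cv2.imwrite('pics/'+name,cv2.cvtColor(img,cv2.COLOR_RGB2BGR))
def ray(cam,uv):
    p=camera_params(cam);f=200/np.tan(np.radians(p['vfov']/2))
    d=(np.array(uv,float)-[p['cx'],p['cy']])/f; s=d.copy()
    for _ in range(30): s=d/(1+p['k1']*(s@s))
    T=np.array(p['world_from_camera']);v=T[:3,:3]@[s[0],s[1],1]
    return T[:3,3],v
def onz(cam,uv,z):
    o,v=ray(cam,uv);return o+v*(z-o[2])/v[2]
def proj(cam,P):
    p=camera_params(cam);f=200/np.tan(np.radians(p['vfov']/2))
    T=np.array(p['world_from_camera']);c=T[:3,:3].T@(np.array(P,float)-T[:3,3]);s=c[:2]/c[2]
    return s*(1+p['k1']*(s@s))*f+[p['cx'],p['cy']]
E
python3 - <<'E'
from h import *
for c in('scene','top'):
    i=capture(c);np.save(c+'.npy',i);save(i,c+'0.png');p=camera_params(c);print(c,p['vfov'],np.round(p['world_from_camera'],2).tolist())
print(read_state()['t'])
E
```

```text
scene 48.33312335642096 [[-0.74, -0.29, 0.61, -263.9], [-0.67, 0.31, -0.67, 1046.9], [0.0, -0.9, -0.43, 746.24], [0.0, 0.0, 0.0, 1.0]]
top 47.48622283370264 [[-0.03, -0.99, 0.15, 431.12], [-1.0, 0.03, 0.0, 79.27], [-0.01, -0.15, -0.99, 1287.36], [0.0, 0.0, 0.0, 1.0]]
0.1
```

View pics/top0.png

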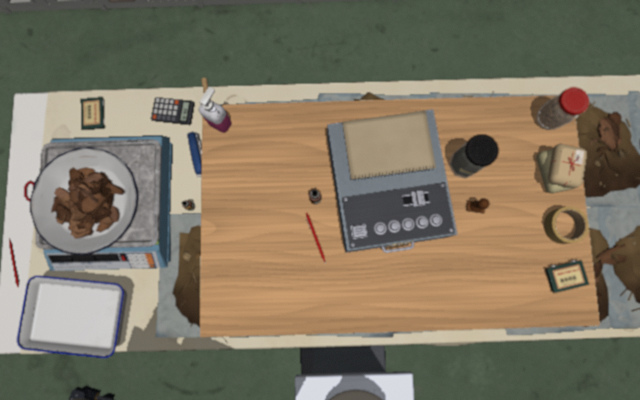

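View pics/scene0.png

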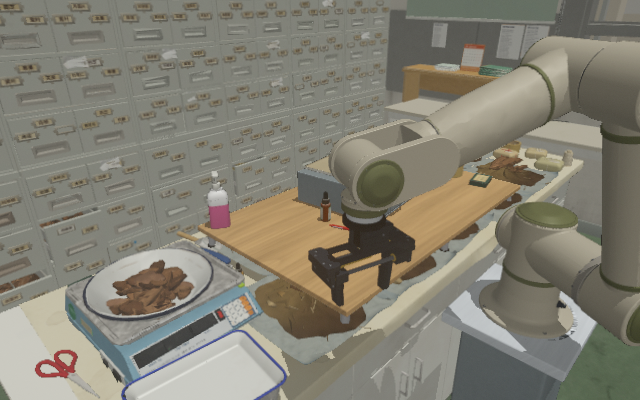

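Top view: the locker is at about (390,180), with the clear key at (359,231), five buttons from (380,229) to (436,221) and the latch fin near (416,198). The register is on the rear half. The drops bottle is at (314,195), with a smaller one at (188,204). The pen is at (315,237), the jar at (475,155) and the stamp at (478,205). Things that could be mistaken for the key or latch are the key at the left end of the row, the five round buttons, and the fin's two bright parts. I'll crop in close to check.

```bash
python3 - <<'E'
from h import *
i=np.load('top.npy');c=i[170:260,325:465];save(cv2.resize(c,None,fx=5.7,fy=5.7,interpolation=cv2.INTER_CUBIC),'crop1.png')
E
```

```text
(no output)
```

View pics/crop1.png

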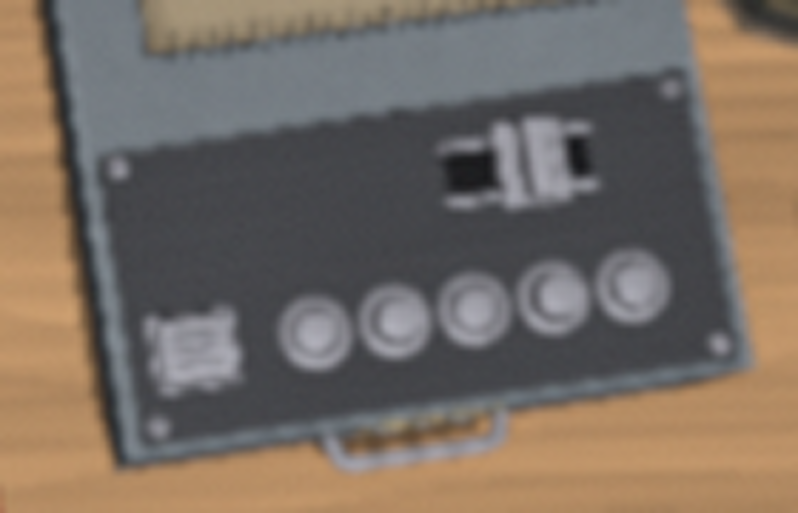

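The crop shows the clear key at (198,349), bezels from (316,333) to (633,287), and the fin at about (530,163) sitting at the right of its slot. I'll fit the locker pose from these.

```bash
python3 - <<'E'
from h import *
C=lambda x,y:((x+.5)/5.7-.5+325,(y+.5)/5.7-.5+170)
pts=[((316,333),(-118,48),194),((395,321),(-118,14),194),((474,309),(-118,-20),194),((553,297),(-118,-54),194),((633,287),(-118,-88),194),
((198,349),(-118,100),203),((118,465),(-160,135),190),((750,363),(-160,-135),190)]
W=np.array([onz('top',C(*a),z)[:2] for a,_,z in pts]);L=np.array([b for _,b,_ in pts],float)
for s in (slice(0,6),slice(0,8)):
    w,l=W[s],L[s];wc,lc=w.mean(0),l.mean(0)
    H=(l-lc).T@(w-wc);a=np.arctan2(H[0,1]-H[1,0],H[0,0]+H[1,1])
    R=np.array([[np.cos(a),-np.sin(a)],[np.sin(a),np.cos(a)]]);t=wc-R@lc
    print(a,t,np.round(W-(L@R.T+t),1).tolist())
    sc=np.linalg.norm(w-wc)/np.linalg.norm(l-lc);print(sc)
fin=onz('top',C(545,160),211)[:2];print('fin local',R.T@(fin-t))
st=read_state();print(st['tool_rot'],st['opening'])
E
```

```text
0.11736506513130797 [651.14065696 -99.37892072] [[-0.1, 0.1], [0.1, 0.2], [0.2, 0.3], [0.3, 0.3], [-0.4, -0.1], [-0.1, -0.7], [-1.1, 4.1], [2.4, 3.1]]
0.9969564190677367
0.12110233747581098 [651.25493396 -98.00866195] [[-0.1, -0.8], [-0.1, -0.7], [-0.1, -0.7], [-0.1, -0.7], [-0.9, -1.1], [0.2, -1.6], [-0.7, 3.4], [1.7, 2.2]]
1.0010056114125692
fin local [-61.95169963 -57.92858031]
[[-9.56564939e-01  2.91518823e-01 -5.40825911e-04]
 [ 2.91519230e-01  9.56564477e-01 -9.69114536e-04]
 [ 2.34819726e-04 -1.08468214e-03 -9.99999384e-01]] 0.9981610127538363
```

```bash
cat >> h.py <<'E'
A=0.1174;c_,s_=np.cos(A),np.sin(A);T0=np.array([651.1,-99.4])
RT=np.array([[-s_,c_,0],[c_,s_,0],[0,0,-1.]])
def W(x,y,z): # local mm, z above plate face
    return [T0[0]+c_*x-s_*y, T0[1]+s_*x+c_*y, 193+z]
def rep(m):
    s=read_state();p=np.array(s['position']);l=p[:2]-T0
    print(m,'t',round(s['t'],2),'local',np.round([c_*l[0]+s_*l[1],-s_*l[0]+c_*l[1],p[2]-193],2),'F',np.round(s['ft_force'],1))
def press(x,y,thr):
    line_to(W(x,y,16),max_speed=120);rep('hover')
    print(line_to(W(x,y,3.5),max_speed=12,threshold=thr));rep('down')
    line_to(W(x,y,30),max_speed=100)
E
python3 - <<'E'
from h import *
set_gripper(0.0)
p=read_state()['position'];line_to([p[0],p[1],330])
move_ptp(W(-118,100,60),RT);rep('above')
press(-118,100,14)
i=capture('top');save(cv2.resize(i[130:290,300:500],None,fx=4,fy=4,interpolation=cv2.INTER_CUBIC),'a1.png')
rep('end')
E
```

```text
above t 4.44 local [-117.9   100.7    60.12] F [ 0.6  0.4 -0.8]
hover t 4.96 local [-117.74  100.16   16.54] F [ 1.  -0.7 -0.2]
True
down t 5.88 local [-117.88   99.96    5.32] F [-1.5  0.7  4.9]
end t 6.33 local [-118.26  100.09   29.26] F [ 0.  -0.2  0.3]
```

View pics/a1.png

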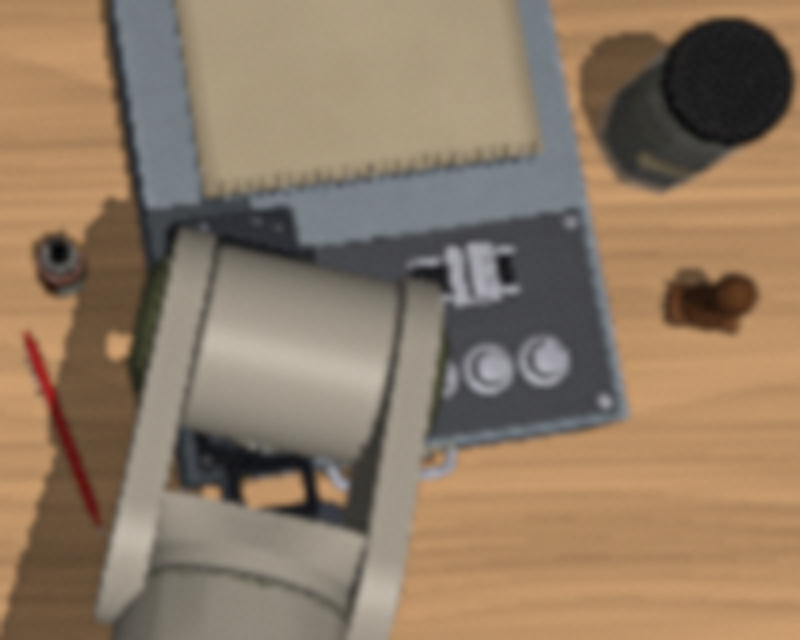

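Contact force built up at plate +5.3 mm, which is about the full travel. I'll press once more, firmer, to make sure, then clear the view and check that every button is out.

```bash
python3 - <<'E'
from h import *
line_to(W(-118,100,16),max_speed=120)
print(line_to(W(-118,100,3),max_speed=12,threshold=25));rep('down');dwell(.2);rep('hold')
line_to(W(-118,100,40),max_speed=120)
p=W(-100,300,90);move_ptp(p,RT);rep('away')
i=capture('top');save(cv2.resize(i[170:260,325:465],None,fx=5.7,fy=5.7,interpolation=cv2.INTER_CUBIC),'a2.png')
E
```

```text
False
down t 7.83 local [-117.85   99.95    4.91] F [-5.3  1.1 17. ]
hold t 8.03 local [-117.87   99.94    4.92] F [-5.8  0.6 16.6]
away t 9.33 local [-100.06  299.05   89.09] F [-0.1 -0.7  0.2]
```

View pics/a2.png

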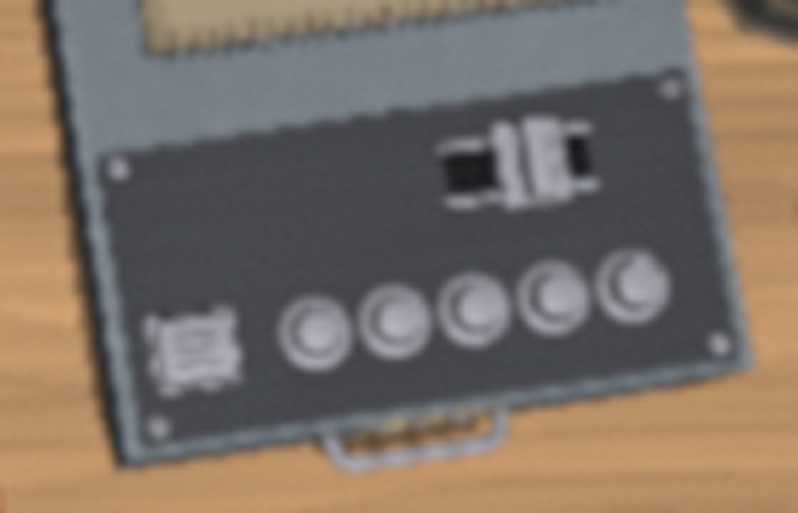

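The key reached its hard stop at +4.9 mm with 17 N. All five buttons now show the same raised look with a shadow crescent; before, 3 and 1 looked sunken. Next are buttons 2 and 4.

```bash
python3 - <<'E'
from h import *
move_ptp(W(-118,14,40),RT)
for y in(14,-54):
    line_to(W(-118,y,40),max_speed=150);line_to(W(-118,y,15),max_speed=120)
    print(line_to(W(-118,y,3.2),max_speed=12,threshold=25));dwell(.15);rep('hold%d'%y)
    line_to(W(-118,y,40),max_speed=120)
move_ptp(W(-100,300,90),RT);rep('away')
i=capture('top');save(cv2.resize(i[170:260,325:465],None,fx=5.7,fy=5.7,interpolation=cv2.INTER_CUBIC),'a3.png')
E
```

```text
False
hold14 t 12.39 local [-117.85   13.91    5.23] F [-6.5  2.1 16.3]
False
hold-54 t 15.09 local [-117.88  -54.09    5.25] F [-5.8  2.5 15.4]
away t 16.89 local [-99.79 299.07  89.6 ] F [ 0.6 -0.3 -1.1]
```

View pics/a3.png

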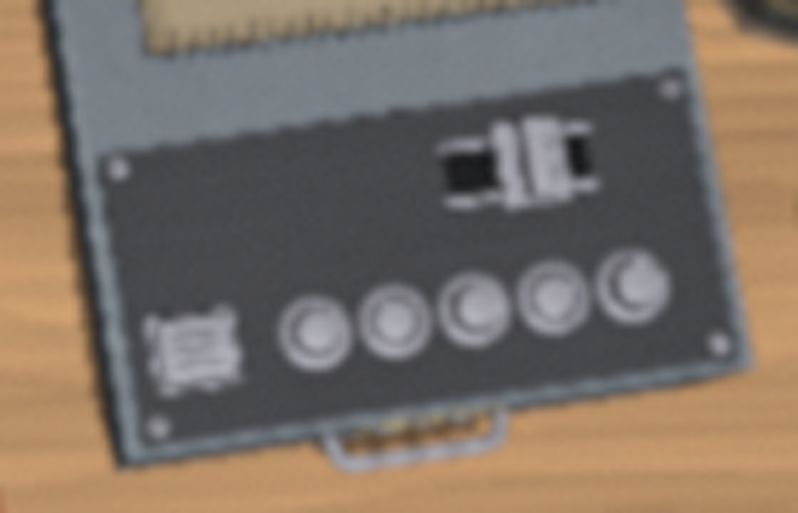

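Buttons 2 and 4 are now centred and sunken, while 1, 3 and 5 still show the raised crescent. Next is the latch.

```bash
python3 - <<'E'
from h import *
move_ptp(W(-60,-79,45),RT)
print(line_to(W(-60,-79,6),max_speed=60,threshold=8));rep('down')
print(line_to(W(-60,-57,6),max_speed=15,threshold=12));rep('push');dwell(.7);rep('held')
line_to(W(-60,-80,6),max_speed=60);rep('back')
line_to(W(-60,-80,50),max_speed=120)
move_ptp(W(-100,300,110),RT);rep('away')
i=capture('top');save(cv2.resize(i[100:270,295:505],None,fx=3.5,fy=3.5,interpolation=cv2.INTER_CUBIC),'a4.png')
E
```

```text
False
down t 19.18 local [-59.88 -79.12   6.33] F [-0.6 -0.3 -0.4]
False
push t 20.79 local [-60.02 -58.09   6.07] F [ 1.  -8.4 -1.6]
held t 21.49 local [-60.03 -58.09   6.06] F [ 1.  -8.1 -1.1]
back t 22.02 local [-60.   -79.95   5.87] F [ 0.6 -0.9  0.3]
away t 23.98 local [-99.69 299.14 109.61] F [-0.1  0.3  0.5]
```

View pics/a4.png

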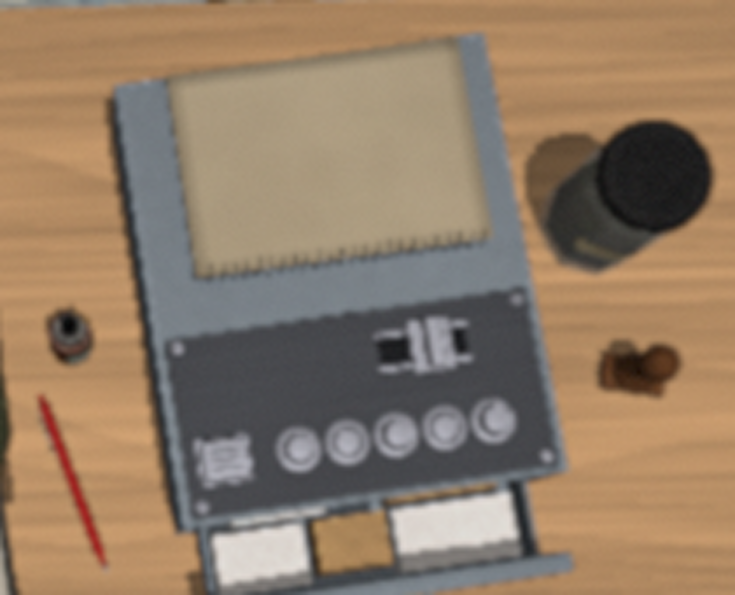

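```bash
python3 -c "
from h import *
rep('end');finish_job()"
```

```text
end t 24.03 local [-99.66 299.02 109.57] F [ 0.7 -0.   0.1]
the job is handed in; nothing more can be done
```

The drawer is open and the job is handed in, at 24 s on the robot's clock. It was all done with closed fingers, grasping nothing:

- **Clear key:** I pressed it twice. The first press ended at about full travel; the second held against the stop with 17 N. The picture afterwards showed all five buttons out.
- **Buttons 2 and 4:** I pressed 2, then 4, each to its hard stop with about 16 N. Their tops read 5.2 mm above the plate against the nominal 5 mm, which I took as fully in. Buttons 1, 3 and 5 stayed out.
- **Latch:** I pushed it left with the side of the fingers to near its stop, at about 8 N, then backed off.

The last picture shows the drawer sprung out by about 70 mm (estimated by eye) and the latch back at rest. The register, jar, stamp, drops and pen look unmoved; I judged that by eye and did not measure it. The arm ended clear of everything, and no check failed.

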